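Clamp the whetstone with the T-handled hex key

TASK

Clamp the whetstone in its holder: take the T-handled hex key from its stand, seat it fully home in the hexagonal socket of the holder's screw, and then turn it clockwise until the screw reaches its stop and the jaw grips the stone. Move the jaw with the key only, never by pushing it, and do not knock over the tea glass. Leave the key standing seated in the screw.

Things in the scene. Friction and masses are not known exactly. Their poses are not given: they have to be found in the camera images.
- hex_key: T-handled hex key, loose, 0.30 kg, 118 mm tall: a hexagonal steel shank 19 mm across flats (22 mm across corners) with a bevelled tip, and on top a flat-sided dark wooden cross bar 130 long, 24 wide, 18 high (top at z = 118, underside at z = 100). Origin at the centre of the shank's tip, z up the shank, x along the cross bar. The shank's corners lie at 0, 60, 120... degrees from x. It starts upright in the key stand.
- key_handle (a point): Middle of the key's cross bar, on the shank's axis, 109 mm above the tip; axes as the key's.
- key_stand: Fixed wooden block 68 x 68 x 48 mm with a round hole 25 mm wide and 38 mm deep in the middle of its top, holding the key upright (tip 10 mm above the table). Origin at the centre of its underside.
- stone_holder: Fixed whetstone holder standing on the table: a dark steel bed 66 (x) x 256 (y) x 12 mm, origin at the centre of its underside. At the +y end an end stop 32 mm high, its inner face at y = +112 mm. At the -y end a grey housing 62 x 58 mm, 40 mm high, centred at y = -96 mm, out of which the screw head stands up another 6 mm. Between them the sliding jaw, and the stone lying on the bed.
- socket_mouth (a point): Centre of the mouth of the hexagonal socket in the round steel screw head (41 mm diameter), 46 mm above the table; the axis is vertical. The socket is 21 mm across flats (about 1 mm clearance each side of the key), with a 2.5 mm countersink, and 26 mm deep. The point turns with the screw: the socket's corners lie at 0, 60, 120... degrees from its x, so the key enters in any of six yaws, with about 0.2 rad of play either way.
- socket_floor (a point): Centre of the socket's floor, 20 mm above the table, where the key's tip rests when fully home; turns with the screw.
- clamp_screw (a joint): Angle of the screw (rad): grows as it is turned clockwise seen from above. Range 0 to a hard stop at 1.1; starts between 0 and 0.25. Stiff (0.15 to 0.3 N m) and stays where it is left. It drives the jaw 10 mm per rad; the jaw meets the stone with the stone against the end stop at about 0.7.
- jaw: Steel jaw bar 56 x 12 x 22 mm between housing and stone, moved along the holder's +y by the screw. Origin at the centre of its underside. Not to be pushed by hand.
- jaw_face: Sprung rubber face (52 x 8 x 18 mm) on the jaw's stone side; gives 3 N per mm.
- whetstone: Whetstone 50 x 150 x 22 mm, two layers, loose, 0.33 kg, lying on the bed between end stop and jaw with a few mm of slack, long side along the holder's y. Origin at the centre of its underside.
- tea_glass: Waisted tea glass 63 mm wide, 88 mm high, loose, standing on the table behind the work. Origin at the centre of its underside.

How it is judged:
On the way, in this order (a step that is already met when the one before it is completed fails the run):
1. the key is fully home and upright in the socket, with the screw still well short of its stop (under 0.5 rad) (z of hex_key in the frame of socket_floor below 0.004 m and horizontal distance between hex_key and socket_floor below 0.004 m and angle between hex_key's own z axis and vertical below 0.15 rad and value of joint clamp_screw below 0.5 rad), for 0.2 s.
2. the screw is turned to its stop with the key home in the socket (z of hex_key in the frame of socket_floor below 0.004 m and horizontal distance between hex_key and socket_floor below 0.004 m and angle between hex_key's own z axis and vertical below 0.15 rad and value of joint clamp_screw above 0.95 rad), for 0.2 s.
At the end, for the whole second after the job is handed in: The screw stands beyond 0.95 rad, the jaw's rubber face presses the whetstone with more than 4 N, and the key stands at rest in the socket: tip within 4 mm of the floor and 4 mm of the axis, leaning less than 0.15 rad (all of step 2 and contact force between jaw_face and whetstone above 4 N and linear speed of hex_key below 0.02 m/s); the robot touches nothing.
It fails at once if the jaw is pushed by the robot (more than 3 N) (contact force between any of the arm, the fingers and jaw above 3 N).
It fails at once if the tea glass is knocked over (leans more than 0.5 rad) (angle between tea_glass's own z axis and vertical above 0.5 rad).
It also fails if it takes over 51 s, if anything falls off the work surface, if the arm or the gripper's body presses on something with over 40 N, if the wrist force passes 120 N, or if a joint passes its speed limit or range.

ROBOT

A 6-joint arm with a two-finger parallel gripper is mounted at the origin on a cart in front of the work surface, level with it; the furniture and walls round the work are solid. World frame = base frame: x ahead of the robot, y to its left, z up, the work surface at z = 0. Lengths are in m, angles in rad, forces in N, time in s.
With the tool pointing down it reaches from about 0.35 to 0.925 m from the base axis. Payload 6.4 kg.
Tool frame: the origin (TCP) lies at the very end of the fingers, on their centre line; the grasp point (between the pads) lies 19 mm behind it; z points along the fingers, y is the line along which they close (so a half turn about z gives the same grasp; the last joint's range is limited). The gripper opens to 85 mm and grips with 20 to 120 N. Pads are 22 mm wide; open, the fingers measure 114 mm over their backs; the gripper's body (76 mm by 85 mm) begins 54 mm behind the grasp point. The pads swing forward as they close: fully open they stand 13 mm farther back than shut.
Start: joints at [-1.428, 0.245, 1.558, -0, 1.339, -0.174], TCP at [0.202, -0.618, 0.231] pointing down, gripper open.
Joint ranges: [-3.13, 3.13], [-1.02, 2.26], [0.13, 2.54], [-0.95, 4.09], [0.21, 2.88], [-2.74, 2.74]. Speed limits (rad/s): [2.57, 2.57, 3.14, 3.14, 3.14, 3.14].

INTERFACE

Orientations are given as a unit quaternion [x, y, z, w].
In Python, from plant import ctrl, viewer, search_frame, tip_of gives the robot as it stands.
- The arm moves only by the tool carry_out, never from a script. Its argument "series" is a list of rows, each an object with "xyz": the shift along the world's x, y, z scaled (see below), a list of three; "turn": the turn, a rotation vector about the world's x, y, z scaled (see below), a list of three. A call has exactly 8 rows; each row is the pose to reach, as a shift and turn from the pose commanded when the call began, turning the shorter way round; what a row does not reach only later rows make up. The controller multiplies each number of a shift by 400 mm and each number of a turn by 180 degrees. A row lasts 1/8 s, in which the tool goes at most 62.5 mm and 10.7 degrees, less where a joint would pass 70% of its speed; a pose out of reach is approached as far as the arm can. A call with a number of a shift or a turn outside -1 to 1 is refused whole. A call with a gripper value outside its range is refused whole. "jaw" is the gripper command: -1 is fully open, 1 is shut, values between are in proportion, set as the call begins (left out, the last holds). The fingers move at their own pace and stop on an object; "force" is the grip in N (left out, the last holds). Time passes only in rows, so rows that repeat a pose let the fingers close, or fill a call up. It gives the time, the measured TCP pose, the force, the opening and the grip force at its end, in the units of the state.
- ctrl.state(): the state, without advancing time (a new reading comes with each control period).
- viewer.grab_frame(name): name is "scene" or "top" or "wrist"; returns a dict with "color" (384x512x3 uint8, red, green, blue), "fx", "fy", "cx", "cy" (pixels), "extrinsics" (4x4, takes a point from world to camera coordinates). Camera axes: x right, y down, z forward; pixel columns grow to the right and rows downward; lengths in m; the calibration is good to about 2 mm. A picture is of the moment at which its call begins. There is no depth.
- ctrl.job_done(): hands the job in; it is judged then, once.
Trained networks look in the newest picture that a camera, given by its name, has taken for a name from the list of things; names that differ only in an ending like _2 or _b are one class to them, and where a whole thing is asked for, a point or a joint stands for the part that bears it (a point fixed in the world has none). Each returns a list of dicts, best first, with "p" (0 to 1); they miss things now and then, are a little off and sometimes report something else, mostly with a low value. They report only what shows in the picture. A call takes as long as a camera call.
- search_frame(camera, name): "position" ([column, row] in pixels, amid what is visible of it).
- tip_of(camera, name): "position" ([column, row] in pixels: a listed point, or the origin of a listed thing).
The state is a dict: "t": time; "joint_positions": joint angles; "qd": joint speeds; "tau": joint torques, N m; "position": TCP position; "eef_rot": TCP orientation; "wrist_force": force on the tool from outside, world axes, zero at the start; "wrist_torque": the same for the moment, N m; "opening": opening from 0.0 (shut) to 1.0 (fully open); "grasp_force": force on a finger pad.
Only numpy, scipy, OpenCV 4.12 (cv2) and the standard library are available. Lean on these libraries where they do the work, as an engineer would, in place of code of your own. Each camera call takes 0.05 s, during which the arm holds its last target. There are 200 camera calls.

## Working session

There is one attempt and no reset: what is moved stays moved. The work goes in short steps, Python scripts to look and compute and a tool call to move; the robot and the scene stay as the last step left them, time stands still between calls to the robot, and variables do not carry over. Pictures are saved under pics/ and viewed, at most 10 in all, crops included, and the job is handed in when it is done.

Besides the shell and the picture viewer there is one more tool, called after ">>>" by a JSON object that holds its "op" and its "data", one argument or row to a line. carry_out: Moves the arm, as the interface text tells. Shifts and turns lie within -1 to 1; 1 stands for 400 mm of shift or 180 degrees of turn. Its arguments: {"type":"object","properties":{"series":{"type":"array","items":{"type":"object","properties":{"xyz":{"type":"array","items":{"type":"number","minimum":-1,"maximum":1}},"turn":{"type":"array","items":{"type":"number","minimum":-1,"maximum":1}}}}},"jaw":{"type":"number"},"force":{"type":"number"}},"required":["series"]}

```bash
mkdir -p pics; ls; cat > h.py <<'E'
import numpy as np, cv2
from plant import ctrl, viewer, search_frame, tip_of
def ray(f,p):
    E=np.array(f["extrinsics"]);R=E[:3,:3];t=E[:3,3]
    d=R.T@np.array([(p[0]-f["cx"])/f["fx"],(p[1]-f["cy"])/f["fy"],1.]);return -R.T@t,d
def atz(f,p,z):
    o,d=ray(f,p);return o+d*(z-o[2])/d[2]
def px(f,P):
    E=np.array(f["extrinsics"]);q=E[:3,:3]@np.array(P)+E[:3,3];return [f["fx"]*q[0]/q[2]+f["cx"],f["fy"]*q[1]/q[2]+f["cy"]]
def tri(rs):
    A=0;b=0
    for o,d in rs:
        d=d/np.linalg.norm(d);M=np.eye(3)-np.outer(d,d);A=A+M;b=b+M@o
    return np.linalg.solve(A,b)
def save(f,n,crop=None,s=1):
    im=f["color"][:,:,::-1]
    if crop: im=im[crop[1]:crop[3],crop[0]:crop[2]]
    cv2.imwrite("pics/"+n,cv2.resize(im,None,fx=s,fy=s,interpolation=cv2.INTER_CUBIC))
E
cat > m1.py <<'E'
from h import *
np.set_printoptions(precision=4,suppress=True)
ims=[]
F={}
for c in ("scene","top"):
    F[c]=viewer.grab_frame(c); f=F[c]; save(f,c+"1.png",s=1.5)
    print(c,ray(f,[256,192]))
    for n,z in (("key_handle",.119),("hex_key",.01),("key_stand",0),("stone_holder",0),("socket_mouth",.046),("jaw",.012),("whetstone",.012),("tea_glass",0)):
        for r in tip_of(c,n)[:2]: print(n,np.round(r["position"],1),round(r["p"],2),atz(f,r["position"],z))
print(ctrl.state())
E
python3 m1.py
```

```text
pics
scene (array([0.298 , 0.4767, 0.6773]), array([ 0.2839, -0.6921, -0.6639]))
key_handle [285.8 156.3] 0.7 [ 0.5212 -0.269   0.119 ]
hex_key [281.2 185.2] 0.73 [ 0.529 -0.276  0.01 ]
hex_key [271.2 258.6] 0.17 [ 0.4588 -0.0192  0.01  ]
key_stand [284.  187.5] 0.9 [ 0.5215 -0.281   0.    ]
key_stand [272. 238.] 0.59 [ 0.4829 -0.0871  0.    ]
stone_holder [264.3 282.3] 0.91 [0.4511 0.041  0.    ]
stone_holder [260.6 293.7] 0.53 [0.4474 0.0711 0.    ]
socket_mouth [283.  188.7] 0.71 [ 0.5071 -0.2238  0.046 ]
socket_mouth [271.6 237.1] 0.61 [ 0.4722 -0.051   0.046 ]
jaw [271.3 260.2] 0.62 [ 0.4564 -0.0135  0.012 ]
whetstone [260.5 294.3] 0.94 [0.4444 0.0797 0.012 ]
whetstone [283.2 188.6] 0.17 [ 0.518  -0.2622  0.012 ]
tea_glass [203.2 219.5] 0.69 [ 0.6707 -0.072   0.    ]
top (array([ 0.3695, -0.0879,  1.214 ]), array([ 0.1589, -0.0093, -0.9873]))
key_handle [325.6 199.1] 0.58 [ 0.5272 -0.2711  0.119 ]
hex_key [318.2 202.4] 0.92 [ 0.5339 -0.2688  0.01  ]
key_stand [316.5 208.5] 0.93 [ 0.5183 -0.2652  0.    ]
stone_holder [198.2 235.5] 0.88 [0.4459 0.058  0.    ]
stone_holder [218.5 228.2] 0.49 [0.4655 0.0032 0.    ]
jaw [221.7 228.9] 0.71 [ 0.4626 -0.0063  0.012 ]
jaw [324.4 198.2] 0.25 [ 0.5451 -0.2858  0.012 ]
whetstone [192.2 234.2] 0.9 [0.4487 0.0727 0.012 ]
tea_glass [243.8 153.8] 0.66 [ 0.673  -0.0657  0.    ]
tea_glass [237.6 227.1] 0.63 [ 0.4682 -0.0487  0.    ]
{'t': 0.9, 'joint_positions': array([-1.4281,  0.2451,  1.5578,  0.    ,  1.3387, -0.1741]), 'qd': array([-0.0004,  0.0003, -0.0004, -0.0005, -0.0001, -0.0019]), 'tau': array([ -0.0003, -42.9515, -32.6426,  -0.0002,   0.0003,   0.    ]), 'position': array([ 0.2025, -0.6177,  0.2313]), 'eef_rot': array([0.9875, 0.1577, 0.    , 0.    ]), 'wrist_force': array([0.2609, 0.4826, 0.2056]), 'wrist_torque': array([-0.0176,  0.0058,  0.0129]), 'grasp_force': 0.0, 'opening': 0.999714808149593}
```

View pics/scene1.png

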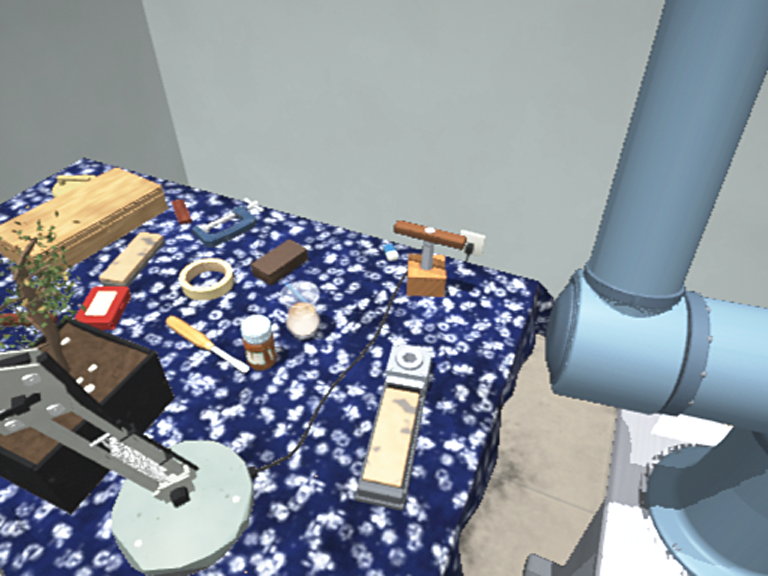

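View pics/top1.png

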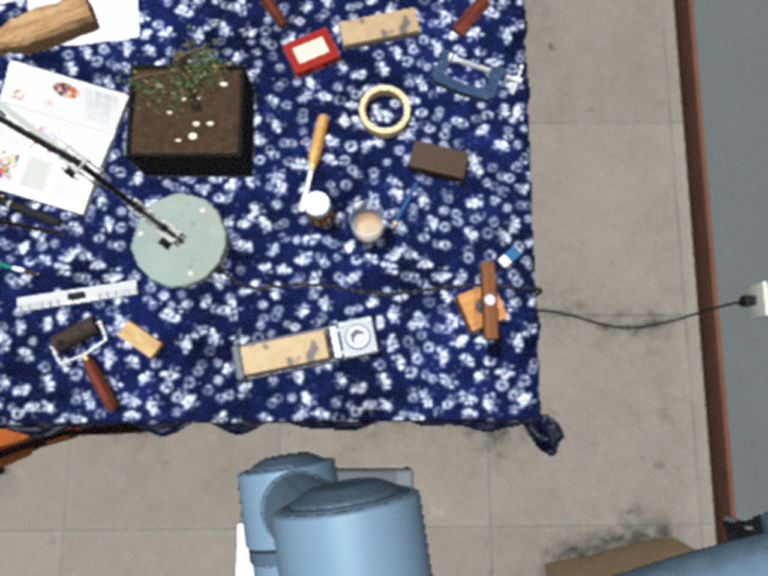

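The scene view shows the key upright in its stand at about (428,240) in the picture, with the bar near (430,232), the screw head at (410,357) and the glass at (300,310). In the top view the bar runs almost along world x, through (489,300), and the screw is at (358,337). The holder's +y points left with about +0.2 rad of yaw. I'll move above the key and look from close by.

>>> {"op": "carry_out", "data": {
  "series": [
    {"xyz":[0.1,0.11,0.05],"turn":[0,0,-0.01]},
    {"xyz":[0.2,0.22,0.08],"turn":[0,0,-0.03]},
    {"xyz":[0.3,0.33,0.08],"turn":[0,0,-0.04]},
    {"xyz":[0.42,0.45,0.08],"turn":[0,0,-0.06]},
    {"xyz":[0.54,0.57,0.08],"turn":[0,0,-0.07]},
    {"xyz":[0.66,0.69,0.08],"turn":[0,0,-0.09]},
    {"xyz":[0.75,0.8,0.08],"turn":[0,0,-0.1]},
    {"xyz":[0.8,0.87,0.08],"turn":[0,0,-0.1]}
  ],
  "jaw": -1
}}

```text
t: 1.9
position: [0.5239, -0.2675, 0.2635]
eef_rot: [1.0, 0.002, 0.0, 0.0]
wrist_force: [-0.3, -0.2, 0.2]
opening: 1.0
grasp_force: 0.0
```

```bash
cat > m2.py <<'E'
from h import *
np.set_printoptions(precision=4,suppress=True)
for c in ("wrist","top","scene"):
    f=viewer.grab_frame(c)
    if c=="wrist": save(f,"w2.png",s=1.5); print(ray(f,[256,192]))
    for n,z in (("key_handle",.119),("key_stand",0.),("socket_mouth",.046)):
        for r in tip_of(c,n)[:2]: print(c,n,np.round(r["position"],1),round(r["p"],2),atz(f,r["position"],z))
s=ctrl.state();print(s["t"],s["position"],s["eef_rot"],s["joint_positions"])
E
python3 m2.py
```

```text
(array([ 0.6002, -0.2669,  0.4054]), array([-0.2994, -0.0069, -0.9541]))
wrist key_handle [255.7 178.7] 0.95 [ 0.5249 -0.2686  0.119 ]
wrist key_stand [257.1 160.5] 0.71 [ 0.521  -0.2711  0.    ]
wrist socket_mouth [ 94.2 204.8] 0.85 [ 0.4682 -0.0505  0.046 ]
top socket_mouth [239.  223.1] 0.75 [ 0.475  -0.0539  0.046 ]
scene key_handle [289.4 155.9] 0.7 [ 0.5131 -0.2747  0.119 ]
scene key_stand [284.8 188. ] 0.85 [ 0.5187 -0.2799  0.    ]
scene socket_mouth [272.6 239. ] 0.68 [ 0.4679 -0.0465  0.046 ]
2.5 [ 0.5221 -0.2704  0.2633] [ 1.      0.0007 -0.      0.    ] [-0.6705  0.0755  1.6892 -0.      1.3768  0.8989]
```

View pics/w2.png

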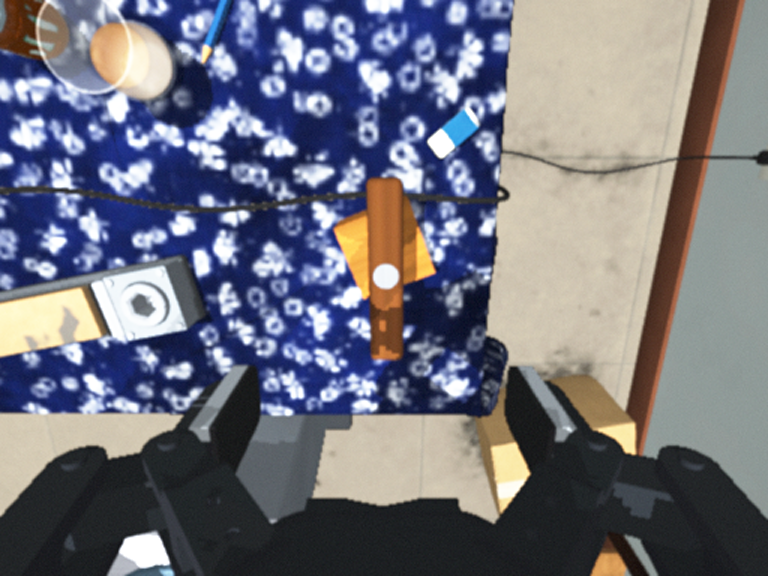

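The wrist view shows the bar running up the picture from (385,180) to (387,358), with its axis dot at (386,276). The screw socket is at (143,305), with its hexagon visible. I'll rectify both to metric planes to get the yaws.

```bash
cat >> h.py <<'E'
def rect(f,c,z,half,res):
    # metric image: row0=+x, col0=+y ; res m/px
    n=int(2*half/res)
    dst=np.float32([[0,0],[n,0],[n,n],[0,n]])
    W=[(c[0]+half,c[1]+half),(c[0]+half,c[1]-half),(c[0]-half,c[1]-half),(c[0]-half,c[1]+half)]
    src=np.float32([px(f,[a,b,z]) for a,b in W])
    return cv2.warpPerspective(f["color"][:,:,::-1].copy(),cv2.getPerspectiveTransform(src,dst),(n,n),flags=cv2.INTER_CUBIC)
E
cat > m3.py <<'E'
from h import *
np.set_printoptions(precision=4,suppress=True)
f=viewer.grab_frame("wrist")
print(atz(f,[257.3,184],.128))
a=rect(f,(.525,-.269),.128,.08,.0004)
b=rect(f,(.470,-.0505),.046,.03,.00015)
cv2.imwrite("pics/r3.png",np.hstack([a,b]))
hsv=cv2.cvtColor(a,cv2.COLOR_BGR2HSV)
m=cv2.inRange(hsv,(3,120,40),(14,255,175))
k=cv2.connectedComponentsWithStats(m);i=1+np.argmax(k[2][1:,4])
r=cv2.minAreaRect(cv2.findNonZero((k[1]==i).astype(np.uint8)));print(r, k[2][i])
E
python3 m3.py
```

```text
[ 0.5199 -0.273   0.128 ]
((208.5709686279297, 203.52987670898438), (319.2603759765625, 131.0910186767578), 76.59651184082031) [  122    46   145   319 11596]
```

View pics/r3.png

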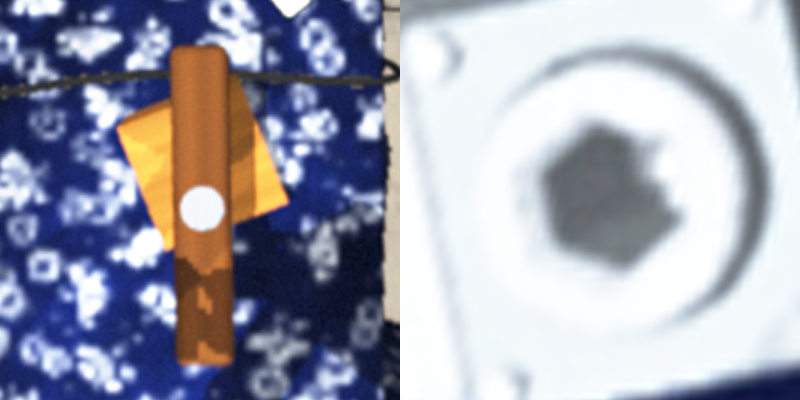

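The bar is centred at (0.5224, -0.2702) with yaw about 0.016. In the right half the socket hexagon is centred at about (612,196), with corners at about 0.21 rad mod 60°. I'll descend and grip.

>>> {"op": "carry_out", "data": {
  "series": [
    {"xyz":[0,-0.001,-0.08],"turn":[0,0,0.004]},
    {"xyz":[0,-0.001,-0.17],"turn":[0,0,0.004]},
    {"xyz":[0,-0.001,-0.26],"turn":[0,0,0.004]},
    {"xyz":[0,-0.001,-0.33],"turn":[0,0,0.004]},
    {"xyz":[0,-0.001,-0.38],"turn":[0,0,0.004]},
    {"xyz":[0,-0.001,-0.408],"turn":[0,0,0.004]},
    {"xyz":[0,-0.001,-0.408],"turn":[0,0,0.004]},
    {"xyz":[0,-0.001,-0.408],"turn":[0,0,0.004]}
  ],
  "jaw": -1
}}

```text
t: 3.55
position: [0.5232, -0.2707, 0.1013]
eef_rot: [1.0, 0.008, 0.001, 0.001]
wrist_force: [-0.4, -0.2, 1.1]
opening: 0.997
grasp_force: 0.0
```

>>> {"op": "carry_out", "data": {
  "series": [
    {"xyz":[0,0,0],"turn":[0,0,0]},
    {"xyz":[0,0,0],"turn":[0,0,0]},
    {"xyz":[0,0,0],"turn":[0,0,0]},
    {"xyz":[0,0,0],"turn":[0,0,0]},
    {"xyz":[0,0,0],"turn":[0,0,0]},
    {"xyz":[0,0,0],"turn":[0,0,0]},
    {"xyz":[0,0,0],"turn":[0,0,0]},
    {"xyz":[0,0,0],"turn":[0,0,0]}
  ],
  "jaw": 1,
  "force": 70
}}

```text
t: 4.55
position: [0.5228, -0.2702, 0.1005]
eef_rot: [1.0, 0.008, 0.0, 0.0]
wrist_force: [0.5, -0.1, 4.2]
opening: 0.269
grasp_force: 69.5
```

>>> {"op": "carry_out", "data": {
  "series": [
    {"xyz":[0,0,0.05],"turn":[0,0,0]},
    {"xyz":[0,0,0.13],"turn":[0,0,0]},
    {"xyz":[0,0,0.22],"turn":[0,0,0]},
    {"xyz":[0,0,0.26],"turn":[0,0,0]},
    {"xyz":[-0.06,0.1,0.26],"turn":[0,0,0]},
    {"xyz":[-0.13,0.22,0.26],"turn":[0,0,0]},
    {"xyz":[-0.19,0.35,0.26],"turn":[0,0,0]},
    {"xyz":[-0.207,0.4,0.26],"turn":[0,0,0]}
  ]
}}

```text
t: 5.55
position: [0.4376, -0.1076, 0.2028]
eef_rot: [1.0, 0.008, -0.001, -0.001]
wrist_force: [0.6, -0.9, -4.3]
opening: 0.271
grasp_force: 69.6
```

```bash
cat > m4.py <<'E'
from h import *
np.set_printoptions(precision=4,suppress=True)
viewer.grab_frame("wrist");viewer.grab_frame("wrist")
f=viewer.grab_frame("wrist")
print(ray(f,[256,192])[0])
for n,z in (("key_handle",.119),("socket_mouth",.046)):
    for r in tip_of("wrist",n)[:2]: print(n,np.round(r["position"],1),round(r["p"],2),atz(f,r["position"],z))
b=rect(f,(.471,-.0525),.046,.03,.00015)
a=cv2.resize(f["color"][:,:,::-1],(400,300));a=cv2.copyMakeBorder(a,0,100,0,0,0)
cv2.imwrite("pics/r4.png",np.hstack([a,b]))
s=ctrl.state();print(s["t"],s["position"],s["eef_rot"],s["joint_positions"],s["opening"])
E
python3 m4.py
```

```text
[ 0.5153 -0.1069  0.3453]
key_handle [253.5 264.8] 0.64 [ 0.374  -0.1084  0.119 ]
socket_mouth [201.1 144.6] 0.77 [ 0.4724 -0.0511  0.046 ]
5.8 [ 0.4403 -0.1109  0.2043] [1.     0.0074 0.0002 0.0003] [-0.4972 -0.2077  2.0679 -0.0004  1.2807  1.059 ] 0.2670484355672634
```

View pics/r4.png

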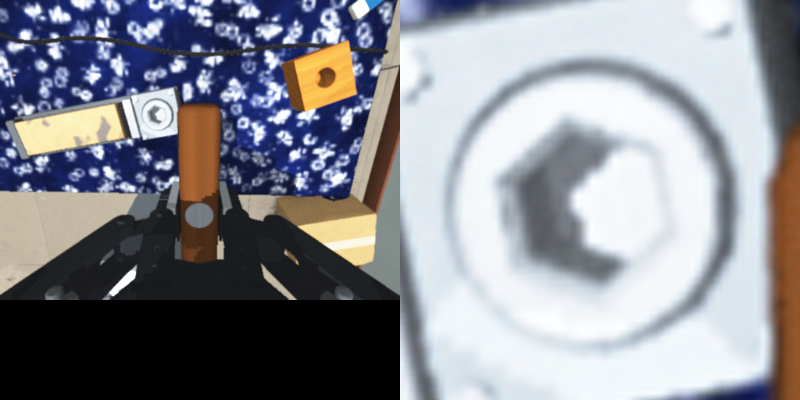

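The close view shows the socket centred at about (585,200) in the right half, i.e. about (0.471, -0.0505), with corners at about 0.28 rad mod 60°. The key is held upright in the gripper. I'll measure the key's axis dot in the same camera.

```bash
cat > m5.py <<'E'
from h import *
np.set_printoptions(precision=4,suppress=True)
f=viewer.grab_frame("wrist");s=ctrl.state();p=s["position"];z=p[2]+.028
a=rect(f,p,z,.08,.0004)
hsv=cv2.cvtColor(a,cv2.COLOR_BGR2HSV)
m=cv2.inRange(hsv,(0,0,100),(180,70,255));m[:140]=0;m[260:]=0;m[:,:165]=0;m[:,235:]=0
k=cv2.connectedComponentsWithStats(m);i=1+np.argmax(k[2][1:,4]);c=k[3][i]
print(k[2][i],c,"dot rel TCP",(200-c[1])*.0004,(200-c[0])*.0004)
b=cv2.inRange(hsv,(3,120,40),(16,255,200));
rows=[]
for r in range(70,260,5):
    x=np.nonzero(b[r,150:250])[0]
    if len(x)>30: rows.append((r,150+x.min(),150+x.max()))
rows=np.array(rows);print(rows[:: 4]);print("yaw",np.polyfit(rows[:,0],rows[:,1:].mean(1),1)[0])
print(p,s["eef_rot"])
b=rect(f,(.471,-.051),.046,.03,.00015)
g=cv2.GaussianBlur(cv2.cvtColor(b,cv2.COLOR_BGR2GRAY),(5,5),0)
c=cv2.HoughCircles(g,cv2.HOUGH_GRADIENT_ALT,1.5,50,param1=150,param2=.6,minRadius=128,maxRadius=146)
print(c)
if c is not None:
    for q in c[0]: print("head",.471+(200-q[1])*.00015,-.051+(200-q[0])*.00015,q[2]*.15)
E
python3 m5.py
```

```text
[ 179  180   41   43 1391] [199.0755 201.1711] dot rel TCP -0.00046843997124370847 0.00036980589503954206
[[ 70 170 224]
 [ 90 170 225]
 [110 170 225]
 [130 170 225]
 [150 171 226]
 [170 171 226]
 [230 172 228]
 [250 173 227]]
yaw 0.015752477034261303
[ 0.4402 -0.1111  0.2043] [1.     0.0071 0.0001 0.0002]
[[[199.5    205.5    132.5269]]]
head 0.470175 -0.050924998 19.879038
```

>>> {"op": "carry_out", "data": {
  "series": [
    {"xyz":[0.02,0.04,0],"turn":[0,0,0.02]},
    {"xyz":[0.05,0.1,0],"turn":[0,0,0.05]},
    {"xyz":[0.07,0.14,0],"turn":[0,0,0.084]},
    {"xyz":[0.076,0.151,-0.03],"turn":[0,0,0.084]},
    {"xyz":[0.076,0.151,-0.08],"turn":[0,0,0.084]},
    {"xyz":[0.076,0.151,-0.13],"turn":[0,0,0.084]},
    {"xyz":[0.076,0.151,-0.148],"turn":[0,0,0.084]},
    {"xyz":[0.076,0.151,-0.148],"turn":[0,0,0.084]}
  ]
}}

```text
t: 6.85
position: [0.4698, -0.0501, 0.1442]
eef_rot: [0.99, 0.138, -0.001, -0.0]
wrist_force: [0.5, -0.1, -2.8]
opening: 0.268
grasp_force: 69.6
```

```bash
cat > m6.py <<'E'
from h import *
np.set_printoptions(precision=4,suppress=True)
f=viewer.grab_frame("scene");s=ctrl.state()
print(s["position"],s["eef_rot"],s["wrist_force"])
q=px(f,[.4705,-.0508,.05]);print(q)
u,v=int(q[0]),int(q[1])
im=f["color"][:,:,::-1][v-60:v+40,u-60:u+60].copy()
cv2.imwrite("pics/s6.png",cv2.resize(im,None,fx=6,fy=6,interpolation=cv2.INTER_CUBIC))
print(px(f,[.4705,-.0508,.046]),px(f,s["position"]-[0,0,.0905]),u-60,v-60)
E
python3 m6.py
```

```text
[ 0.4703 -0.0502  0.1451] [0.9904 0.1385 0.0001 0.0001] [ 0.1892 -0.8587 -3.4718]
[np.float64(272.33121389360485), np.float64(236.24200499299172)]
[np.float64(272.2454483319513), np.float64(237.38337729093564)] [np.float64(272.4021759871472), np.float64(235.1349234958539)] 212 176
```

View pics/s6.png

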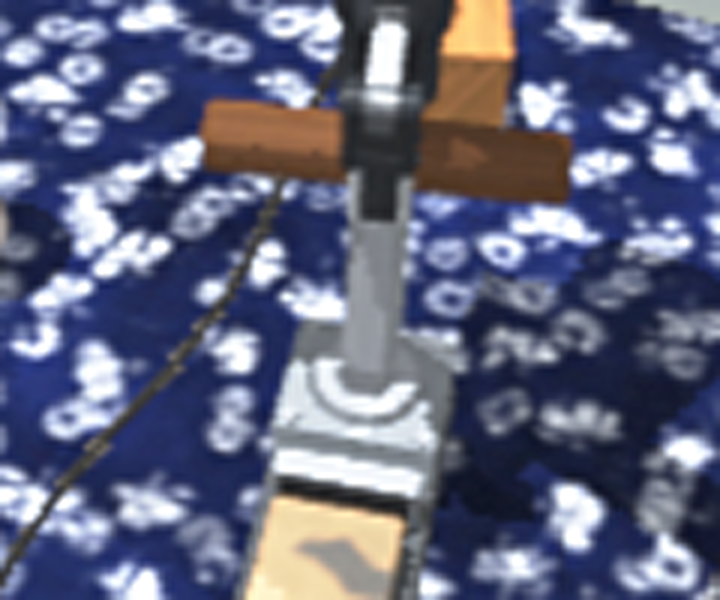

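The scene crop shows the shank tip at (375,375), right over the middle of the screw head. I'll lower it slowly into the socket.

>>> {"op": "carry_out", "data": {
  "series": [
    {"xyz":[0.0,-0.001,-0.006],"turn":[0,0,0]},
    {"xyz":[0,-0.001,-0.013],"turn":[0,0,0]},
    {"xyz":[0,-0.001,-0.02],"turn":[0,0,0]},
    {"xyz":[0,-0.001,-0.026],"turn":[0,0,0]},
    {"xyz":[0,-0.001,-0.032],"turn":[0,0,0]},
    {"xyz":[0,-0.001,-0.038],"turn":[0,0,0]},
    {"xyz":[0,-0.001,-0.044],"turn":[0,0,0]},
    {"xyz":[0,-0.001,-0.044],"turn":[0,0,0]}
  ]
}}

```text
t: 7.9
position: [0.4699, -0.05, 0.127]
eef_rot: [0.99, 0.139, -0.0, -0.0]
wrist_force: [-0.4, -0.5, -2.2]
opening: 0.266
grasp_force: 69.7
```

>>> {"op": "carry_out", "data": {
  "series": [
    {"xyz":[0,0,-0.008],"turn":[0,0,0]},
    {"xyz":[0,0,-0.015],"turn":[0,0,0]},
    {"xyz":[0,0,-0.022],"turn":[0,0,0]},
    {"xyz":[0,0,-0.029],"turn":[0,0,0]},
    {"xyz":[0,0,-0.035],"turn":[0,0,0]},
    {"xyz":[0,0,-0.039],"turn":[0,0,0]},
    {"xyz":[0,0,-0.041],"turn":[0,0,0]},
    {"xyz":[0,0,-0.041],"turn":[0,0,0]}
  ]
}}

```text
t: 8.9
position: [0.4701, -0.0501, 0.1109]
eef_rot: [0.99, 0.139, -0.0, -0.0]
wrist_force: [-0.2, 0.2, -3.0]
opening: 0.268
grasp_force: 69.7
```

>>> {"op": "carry_out", "data": {
  "series": [
    {"xyz":[0,0,-0.001],"turn":[0,0,0]},
    {"xyz":[0,0,-0.002],"turn":[0,0,0]},
    {"xyz":[0,0,-0.003],"turn":[0,0,0]},
    {"xyz":[0,0,-0.003],"turn":[0,0,0]},
    {"xyz":[0,0,-0.003],"turn":[0,0,0]},
    {"xyz":[0,0,-0.003],"turn":[0,0,0]},
    {"xyz":[0,0,-0.003],"turn":[0,0,0]},
    {"xyz":[0,0,-0.003],"turn":[0,0,0]}
  ]
}}

```text
t: 9.9
position: [0.4706, -0.0502, 0.1104]
eef_rot: [0.99, 0.139, 0.0, 0.0]
wrist_force: [-2.3, 1.0, 6.4]
opening: 0.271
grasp_force: 70.8
```

>>> {"op": "carry_out", "data": {
  "series": [
    {"xyz":[0,0,0],"turn":[0,0,-0.03]},
    {"xyz":[0,0,0],"turn":[0,0,-0.06]},
    {"xyz":[0,0,0],"turn":[0,0,-0.09]},
    {"xyz":[0,0,0],"turn":[0,0,-0.12]},
    {"xyz":[0,0,0],"turn":[0,0,-0.15]},
    {"xyz":[0,0,0],"turn":[0,0,-0.18]},
    {"xyz":[0,0,0],"turn":[0,0,-0.2]},
    {"xyz":[0,0,0],"turn":[0,0,-0.2]}
  ],
  "force": 110
}}

```text
t: 10.9
position: [0.4705, -0.0505, 0.1105]
eef_rot: [0.985, -0.174, 0.0, 0.001]
wrist_force: [-1.9, -1.0, 6.5]
opening: 0.261
grasp_force: 107.8
```

```bash
python3 -c "
from plant import ctrl
s=ctrl.state();print(s)"
```

```text
{'t': 10.9, 'joint_positions': array([-3.46705007e-01, -2.29888079e-02,  2.08876631e+00, -9.75387839e-04,
        1.07475982e+00,  1.57360240e+00]), 'qd': array([-0.00158429,  0.00197811, -0.00125137,  0.00013463, -0.00097692,
       -0.01124174]), 'tau': array([  0.14954081, -25.14175415, -26.98446572,   0.27072692,
        -0.71469359,   0.1163934 ]), 'position': array([ 0.47053768, -0.05051274,  0.11054621]), 'eef_rot': array([ 9.84809135e-01, -1.73639007e-01,  4.46474438e-04,  5.12995831e-04]), 'wrist_force': array([-1.89192132, -0.99062007,  6.5222257 ]), 'wrist_torque': array([-0.01770422,  0.50871713,  0.02088725]), 'grasp_force': 107.84980416297913, 'opening': 0.2609013097282886}
```

>>> {"op": "carry_out", "data": {
  "series": [
    {"xyz":[0,0,0],"turn":[0,0,-0.02]},
    {"xyz":[0,0,0],"turn":[0,0,-0.04]},
    {"xyz":[0,0,0],"turn":[0,0,-0.06]},
    {"xyz":[0,0,0],"turn":[0,0,-0.08]},
    {"xyz":[0,0,0],"turn":[0,0,-0.1]},
    {"xyz":[0,0,0],"turn":[0,0,-0.11]},
    {"xyz":[0,0,0],"turn":[0,0,-0.12]},
    {"xyz":[0,0,0],"turn":[0,0,-0.13]}
  ]
}}

```text
t: 11.9
position: [0.4704, -0.0506, 0.1106]
eef_rot: [0.929, -0.37, 0.0, 0.001]
wrist_force: [-2.6, -0.2, 7.2]
opening: 0.266
grasp_force: 108.0
```

```bash
cat > m7.py <<'E'
from h import *
np.set_printoptions(precision=4,suppress=True)
s=ctrl.state();print(s["t"],s["position"],s["eef_rot"],s["joint_positions"],s["wrist_force"],s["wrist_torque"],s["tau"])
for c,z in (("scene",0),("top",0)):
    f=viewer.grab_frame(c)
    for n in ("jaw","jaw_face","whetstone"):
        for r in tip_of(c,n)[:1]: print(c,n,r["p"],atz(f,r["position"],.012))
    if c=="scene":
        u,v=272,236;cv2.imwrite("pics/s7.png",cv2.resize(f["color"][:,:,::-1][v-60:v+40,u-60:u+60],None,fx=6,fy=6,interpolation=cv2.INTER_CUBIC))
E
python3 m7.py
```

```text
11.9 [ 0.4704 -0.0506  0.1106] [ 0.9291 -0.3699  0.0004  0.0006] [-0.3468 -0.023   2.0888 -0.0014  1.075   1.9824] [-2.5978 -0.2473  7.1808] [-0.1052  0.6844  0.1689] [  0.1571 -25.0507 -27.0301   0.445   -0.8273  -0.0402]
scene jaw 0.52 [ 0.4577 -0.0154  0.012 ]
scene jaw_face 0.5 [ 0.4627 -0.0087  0.012 ]
scene whetstone 0.93 [0.4392 0.0811 0.012 ]
top jaw 0.47 [0.4696 0.0004 0.012 ]
top whetstone 0.79 [0.4469 0.0753 0.012 ]
```

View pics/s7.png

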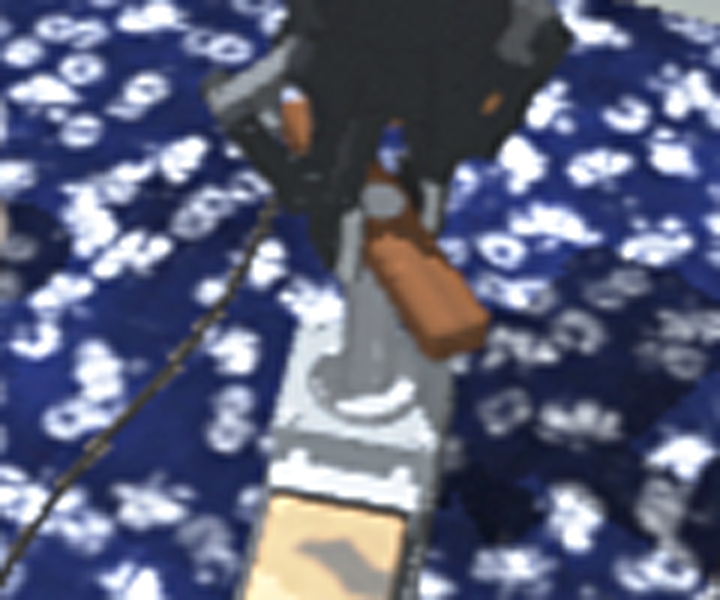

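The bar has swung clockwise and the gap between housing and jaw (around (355,445)) has opened, so the screw is turning. I'll carry on to the stop in smaller steps.

>>> {"op": "carry_out", "data": {
  "series": [
    {"xyz":[0,0,0],"turn":[0,0,-0.008]},
    {"xyz":[0,0,0],"turn":[0,0,-0.016]},
    {"xyz":[0,0,0],"turn":[0,0,-0.024]},
    {"xyz":[0,0,0],"turn":[0,0,-0.032]},
    {"xyz":[0,0,0],"turn":[0,0,-0.04]},
    {"xyz":[0,0,0],"turn":[0,0,-0.045]},
    {"xyz":[0,0,0],"turn":[0,0,-0.05]},
    {"xyz":[0,0,0],"turn":[0,0,-0.05]}
  ]
}}

```text
t: 13.3
position: [0.4704, -0.0506, 0.1105]
eef_rot: [0.897, -0.441, 0.0, 0.001]
wrist_force: [-2.7, -1.3, 6.8]
opening: 0.258
grasp_force: 108.0
```

```bash
cat > st.py <<'E'
from h import *
np.set_printoptions(precision=4,suppress=True)
s=ctrl.state();q=s["eef_rot"];print(s["t"],s["position"],"yaw",2*np.arctan2(q[1],q[0]),q[2:],s["wrist_force"],s["wrist_torque"],s["tau"][5],s["joint_positions"][5])
E
python3 st.py
```

```text
13.3 [ 0.4704 -0.0506  0.1105] yaw -0.9139506878086314 [0.0004 0.0006] [-2.6604 -1.2881  6.7745] [-0.0756  0.7866  0.1466] 0.146243660710752 2.1386702126080914
```

>>> {"op": "carry_out", "data": {
  "series": [
    {"xyz":[0,0,0],"turn":[0,0,-0.008]},
    {"xyz":[0,0,0],"turn":[0,0,-0.016]},
    {"xyz":[0,0,0],"turn":[0,0,-0.024]},
    {"xyz":[0,0,0],"turn":[0,0,-0.032]},
    {"xyz":[0,0,0],"turn":[0,0,-0.04]},
    {"xyz":[0,0,0],"turn":[0,0,-0.045]},
    {"xyz":[0,0,0],"turn":[0,0,-0.05]},
    {"xyz":[0,0,0],"turn":[0,0,-0.05]}
  ]
}}

```text
t: 14.3
position: [0.4703, -0.0506, 0.1106]
eef_rot: [0.86, -0.51, 0.0, 0.001]
wrist_force: [-2.8, 0.3, 7.2]
opening: 0.262
grasp_force: 108.0
```

```bash
python3 st.py
```

```text
14.3 [ 0.4703 -0.0506  0.1106] yaw -1.0708675393583873 [0.0004 0.0006] [-2.7692  0.3101  7.1744] [-0.0009  0.8318  0.176 ] 0.18495799507945776 2.2956311301126524
```

```bash
cat > m8.py <<'E'
from h import *
np.set_printoptions(precision=4,suppress=True)
f=viewer.grab_frame("wrist");s=ctrl.state();p=s["position"]
a=rect(f,p,p[2]+.028,.1,.0005)
g=viewer.grab_frame("scene");u,v=272,236
b=cv2.resize(g["color"][:,:,::-1][v-45:v+35,u-40:u+40],(400,400),interpolation=cv2.INTER_CUBIC)
cv2.imwrite("pics/r8.png",np.hstack([a,b]))
E
python3 m8.py
```

```text
(no output)
```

View pics/r8.png

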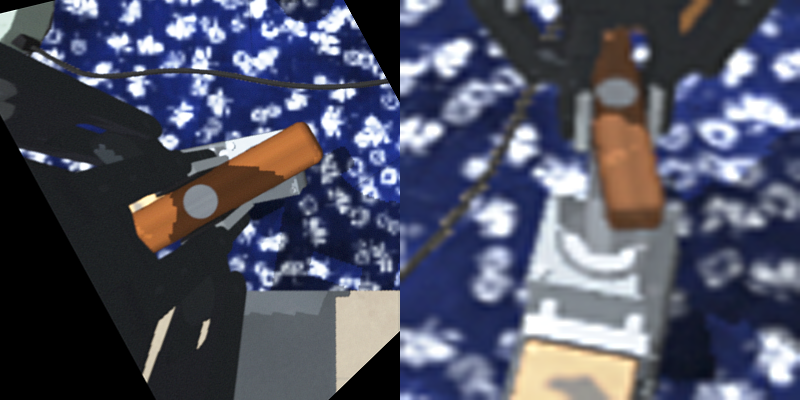

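The bar axis in the wrist view, from (200,202) to (308,145), gives a yaw of about -1.08. That matches the tool, so nothing has slipped, and the gap behind the jaw is clearly open. I'll keep turning until the torque rises.

>>> {"op": "carry_out", "data": {
  "series": [
    {"xyz":[0,0,0],"turn":[0,0,-0.006]},
    {"xyz":[0,0,0],"turn":[0,0,-0.012]},
    {"xyz":[0,0,0],"turn":[0,0,-0.018]},
    {"xyz":[0,0,0],"turn":[0,0,-0.024]},
    {"xyz":[0,0,0],"turn":[0,0,-0.028]},
    {"xyz":[0,0,0],"turn":[0,0,-0.032]},
    {"xyz":[0,0,0],"turn":[0,0,-0.036]},
    {"xyz":[0,0,0],"turn":[0,0,-0.04]}
  ]
}}

```text
t: 15.4
position: [0.4703, -0.0505, 0.1105]
eef_rot: [0.826, -0.563, 0.0, 0.001]
wrist_force: [-2.5, -1.2, 8.4]
opening: 0.264
grasp_force: 108.2
```

```bash
python3 st.py
```

```text
15.4 [ 0.4703 -0.0505  0.1105] yaw -1.196592662228321 [0.0003 0.0006] [-2.519  -1.2182  8.4257] [-0.0885  0.8341  0.2584] 0.15338371507823467 2.4214206248771335
```

>>> {"op": "carry_out", "data": {
  "series": [
    {"xyz":[0,0,0],"turn":[0,0,-0.005]},
    {"xyz":[0,0,0],"turn":[0,0,-0.01]},
    {"xyz":[0,0,0],"turn":[0,0,-0.015]},
    {"xyz":[0,0,0],"turn":[0,0,-0.02]},
    {"xyz":[0,0,0],"turn":[0,0,-0.025]},
    {"xyz":[0,0,0],"turn":[0,0,-0.03]},
    {"xyz":[0,0,0],"turn":[0,0,-0.03]},
    {"xyz":[0,0,0],"turn":[0,0,-0.03]}
  ]
}}

```text
t: 16.4
position: [0.4702, -0.0505, 0.1105]
eef_rot: [0.799, -0.601, 0.0, 0.001]
wrist_force: [-3.9, -0.3, 7.3]
opening: 0.257
grasp_force: 108.1
```

```bash
python3 st.py
```

```text
16.4 [ 0.4702 -0.0505  0.1105] yaw -1.2903699165934395 [0.0003 0.0006] [-3.9147 -0.3242  7.3073] [-0.0634  0.8088  0.221 ] 0.25781032629311085 2.515225890088087
```

```bash
cat > m9.py <<'E'
from h import *
np.set_printoptions(precision=4,suppress=True)
f=viewer.grab_frame("wrist");s=ctrl.state();p=s["position"]
from scipy.spatial.transform import Rotation as Ro
R=Ro.from_quat(s["eef_rot"]).as_matrix()
z=.028;h=.08;n=400
W=[p+R@np.array([a*h,b*h,-z]) for a,b in ((1,-1),(1,1),(-1,1),(-1,-1))]
a=cv2.warpPerspective(f["color"][:,:,::-1].copy(),cv2.getPerspectiveTransform(np.float32([px(f,w) for w in W]),np.float32([[0,0],[n,0],[n,n],[0,n]])),(n,n))
cv2.imwrite("pics/r9.png",a)
b=cv2.inRange(cv2.cvtColor(a,cv2.COLOR_BGR2HSV),(3,120,25),(16,255,210))
rows=[]
for r in range(45,180,5):
    x=np.nonzero(b[r,140:260])[0]
    if len(x)>30: rows.append((r,140+x.min(),140+x.max()))
rows=np.array(rows);print(rows.tolist())
print("image slope",np.polyfit(rows[:,0],rows[:,1],1)[0],np.polyfit(rows[:,0],rows[:,2],1)[0])
E
python3 m9.py
```

```text
[[45, 175, 227], [50, 174, 228], [55, 173, 229], [60, 173, 228], [65, 173, 228], [70, 173, 228], [75, 174, 228], [80, 174, 228], [85, 174, 228], [90, 174, 228], [95, 174, 228], [100, 174, 228], [105, 174, 228], [110, 174, 228], [115, 174, 228], [120, 174, 228], [125, 174, 228], [130, 175, 228], [135, 175, 228], [140, 175, 228], [145, 175, 228], [150, 174, 228], [155, 175, 228], [160, 174, 229], [165, 174, 229], [170, 175, 228], [175, 175, 228]]
image slope 0.00989010989010993 0.002808302808302013
```

View pics/r9.png

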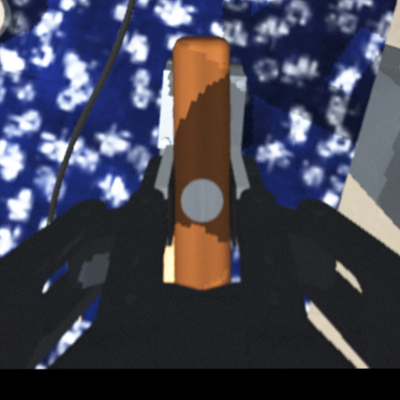

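The bar is still square in the gripper: its edges sit at columns 174 and 228 over the whole length. I'll turn a little further.

>>> {"op": "carry_out", "data": {
  "series": [
    {"xyz":[0,0,0],"turn":[0,0,-0.006]},
    {"xyz":[0,0,0],"turn":[0,0,-0.012]},
    {"xyz":[0,0,0],"turn":[0,0,-0.018]},
    {"xyz":[0,0,0],"turn":[0,0,-0.024]},
    {"xyz":[0,0,0],"turn":[0,0,-0.03]},
    {"xyz":[0,0,0],"turn":[0,0,-0.035]},
    {"xyz":[0,0,0],"turn":[0,0,-0.04]},
    {"xyz":[0,0,0],"turn":[0,0,-0.04]}
  ]
}}

```text
t: 17.45
position: [0.4702, -0.0505, 0.1106]
eef_rot: [0.76, -0.65, 0.0, 0.001]
wrist_force: [-3.6, -0.4, 8.0]
opening: 0.261
grasp_force: 108.1
```

```bash
python3 st.py; cat > m10.py <<'E'
from h import *
np.set_printoptions(precision=4,suppress=True)
for c in ("top","scene","wrist"):
    f=viewer.grab_frame(c)
    for n in ("jaw","jaw_face","whetstone","hex_key","socket_floor"):
        for r in tip_of(c,n)[:1]: print(c,n,round(r["p"],2),atz(f,r["position"],.012))
E
python3 m10.py
```

```text
17.45 [ 0.4702 -0.0505  0.1106] yaw -1.4159487689743522 [0.0003 0.0006] [-3.5812 -0.3772  7.9874] [0.0047 0.849  0.285 ] 0.3276951424777508 2.6408537293367753
top jaw 0.56 [0.4675 0.0042 0.012 ]
top jaw_face 0.35 [0.4493 0.0796 0.012 ]
top whetstone 0.94 [0.4466 0.0772 0.012 ]
scene jaw 0.58 [ 0.4553 -0.0043  0.012 ]
scene whetstone 0.57 [0.4421 0.0797 0.012 ]
scene hex_key 0.81 [ 0.4751 -0.0669  0.012 ]
scene socket_floor 0.44 [ 0.4645 -0.0528  0.012 ]
wrist hex_key 0.92 [ 0.4654 -0.049   0.012 ]
```

>>> {"op": "carry_out", "data": {
  "series": [
    {"xyz":[0,0,0],"turn":[0,0,0]},
    {"xyz":[0,0,0],"turn":[0,0,0]},
    {"xyz":[0,0,0],"turn":[0,0,0]},
    {"xyz":[0,0,0],"turn":[0,0,0]},
    {"xyz":[0,0,0],"turn":[0,0,0]},
    {"xyz":[0,0,0],"turn":[0,0,0]},
    {"xyz":[0,0,0],"turn":[0,0,0]},
    {"xyz":[0,0,0],"turn":[0,0,0]}
  ],
  "jaw": -1
}}

```text
t: 19.35
position: [0.4701, -0.0501, 0.1097]
eef_rot: [0.759, -0.651, 0.0, -0.0]
wrist_force: [-0.8, -0.8, -0.3]
opening: 0.997
grasp_force: 0.0
```

>>> {"op": "carry_out", "data": {
  "series": [
    {"xyz":[0,0,0.03],"turn":[0,0,0]},
    {"xyz":[0,0,0.08],"turn":[0,0,0]},
    {"xyz":[0,0,0.15],"turn":[0,0,0]},
    {"xyz":[0,0,0.25],"turn":[0,0,0]},
    {"xyz":[0,0.0,0.35],"turn":[0,0,0]},
    {"xyz":[0,0.0,0.4],"turn":[0,0,0]},
    {"xyz":[0,0.0,0.4],"turn":[0,0,0]},
    {"xyz":[0,0.0,0.4],"turn":[0,0,0]}
  ]
}}

```text
t: 20.35
position: [0.4696, -0.0499, 0.2688]
eef_rot: [0.759, -0.651, -0.001, 0.0]
wrist_force: [0.8, -0.3, 0.6]
opening: 0.996
grasp_force: 0.0
```

```bash
python3 st.py; cat > m11.py <<'E'
from h import *
np.set_printoptions(precision=4,suppress=True)
from scipy.ndimage import map_coordinates
f=viewer.grab_frame("wrist");print(ray(f,[256,192])[0])
for n,z in (("key_handle",.129),("hex_key",.02),("jaw",.012),("whetstone",.012),("jaw_face",.012)):
    for r in tip_of("wrist",n)[:1]: print(n,r["position"],round(r["p"],2),atz(f,r["position"],z))
a=rect(f,(.4705,-.0505),.128,.08,.0004)
b=rect(f,(.46,-.005),.034,.07,.00035)
cv2.imwrite("pics/r11.png",np.hstack([a,b]))
E
python3 m11.py
```

```text
20.35 [ 0.4696 -0.0499  0.2688] yaw -1.4173720703534292 [-0.0007  0.0002] [ 0.7829 -0.348   0.6041] [-0.0479  0.0228  0.0353] 9.52402615439496e-06 2.6415685590643516
[ 0.4808 -0.1258  0.4107]
key_handle [251.5, 180.9] 0.74 [ 0.472  -0.0495  0.129 ]
hex_key [255.9, 161.9] 0.77 [ 0.4667 -0.0483  0.02  ]
jaw [254.6, 190.2] 0.83 [ 0.4617 -0.0045  0.012 ]
whetstone [257.2, 243.5] 0.97 [0.4442 0.0816 0.012 ]
```

View pics/r11.png

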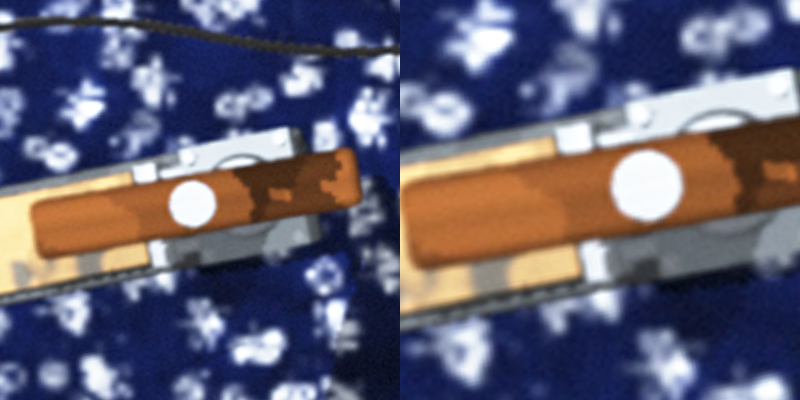

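The last view shows the key seated. The apparent bar length fits its top at z = 0.138 m, and the axis dot at (193,204) lies over the screw. The white jaw bar, around (575,138) to (594,262), is hard against the stone, whose edge sits 58 mm from the screw, as expected when it is pressed to the end stop. The jaw has moved about 10 mm and the gripper is well clear, so I'll hand in.

```bash
python3 -c "
from plant import ctrl
print(ctrl.job_done())"
```

```text
the job is handed in; nothing more can be done
None
```

I handed the job in with the key standing seated in the screw, the screw turned clockwise to what I take to be its stop, the jaw pressed against the stone and the gripper clear; hand-in returned no verdict, and I inferred the stop from a key turn of about 1.69 rad and a jaw shift of about 10 mm, as the torque never rose sharply.

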